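Grease a mixing paddle and press it home in the paint mixer

ROBOT

A 6-joint arm with a two-finger parallel gripper is mounted at the origin on the work surface. World frame = base frame: x ahead of the robot, y to its left, z up, the work surface at z = 0. Lengths are in m, angles in rad, forces in N, time in s.
With the tool pointing down it reaches from about 0.425 to 1.125 m from the base axis. Payload 14.9 kg.
Tool frame: the origin (TCP) lies on the centre line of the jaws, within the pads' length; the fingertips stand 8 mm ahead of it and the grasp point (between the pads) lies 11 mm behind it (tip_extent is the distance from the TCP to the fingertips, in m); x points along the fingers, y is the direction in which the jaws open and shut, and the axes are right-handed (so a half turn about x gives the same grasp; the last joint's range is limited). The gripper opens to 91 mm and grips with 3 to 60 N. Pads are 32 mm wide; open, the fingers measure 118 mm over their backs; the gripper's body (76 mm by 178 mm) begins 60 mm behind the grasp point.
Start: joints at [-1.378, 0.379, 1.734, -0, 1.028, -0.033], TCP at [0.157, -0.682, 0.222] pointing down, gripper open.
Joint ranges: [-2.77, 2.77], [-0.74, 2.19], [0, 2.66], [-1.06, 4.2], [0.31, 2.87], [-3.08, 3.08]. Speed limits (rad/s): [1.89, 1.89, 2.39, 3.14, 3.14, 3.14].

INTERFACE

Orientations are given as a unit quaternion [w, x, y, z].
In Python, from plant import move_pose, servo_line, move_j, release, grab, sleep, ik, observe, get_image, MotionError, sign_off, tip_extent gives the robot as it stands. The module is installed in compiled form; this text tells all that it offers. Calls block until the motion is done:
- move_pose(position, orientation): joint-space move of the TCP to a pose.
- servo_line(position, frame=None, rate=0.15): straight line of the TCP; frame=None keeps the orientation; rate is the mean speed in m/s.
- move_j(angles): joint-space move.
- release() and grab(newtons=None): open the fingers fully, or close them until they stop; newtons is the grip in N (None keeps the last).
- sleep(seconds).
- ik(position, orientation): joint angles nearest the present ones, or None.
- observe(): the state.
- get_image(name): name is "scene" or "top" or "wrist"; returns a dict with "color" (480x640x3 uint8, blue, green, red), "camera_matrix" (3x3 intrinsics, pixels), "distortion" ([k1, k2, p1, p2, k3] as OpenCV has them; the pictures are not rectified), "rvec" (rotation vector, rad) and "tvec" (3), from world to camera coordinates, as OpenCV has them. Camera axes: x right, y down, z forward; pixel columns grow to the right and rows downward; lengths in m; the calibration is good to about 2 mm. A picture is of the moment at which its call begins. There is no depth.
A pose or a line that the arm cannot do raises MotionError and nothing moves.
- sign_off(): hands the job in, once; it reports no verdict.
The state is a dict: "t": time; "q": joint angles; "qd": joint speeds; "effort": joint torques, N m; "position": TCP position; "orientation": TCP orientation; "contact_force": force on the tool from outside, world axes, zero at the start; "wrist_torque": the same for the moment, N m; "width": opening from 0.0 (shut) to 1.0 (fully open).
Only numpy, scipy, OpenCV 4.12 (cv2) and the standard library are available. Lean on these libraries where they do the work, as an engineer would, in place of code of your own. Each camera call takes 0.05 s, during which the arm holds its last target. There are 200 camera calls.

TASK

Take the red mixing paddle out of its wooden stand, dip its cross-shaped steel foot into the yellow grease pot and draw it out again. Then turn the paddle until its cross lines up with the cross-shaped socket on top of the green paint mixer, slide it in upright until its dark collar sits fully down on the rim of the socket, and keep holding it pressed down there against the spring: finish while still gripping and pressing. Keep the pot standing and leave the other things on the table where they are.

Things in the scene. Friction and masses are not known exactly. Their poses are not given: they have to be found in the camera images.
- paddle: red mixing paddle, loose, 0.15 kg, 112 mm tall, starts upright, hung by its collar in a hole of the stand. Origin: centre of its lower end; z up the stem. From the bottom: 0-24 mm steel cross foot (see paddle_tip), 24-30 mm dark collar 34 mm wide, 30-60 mm stem 12 mm wide, 60-112 mm flat red blade 52 mm wide along y, 10 mm thick along x; grip it from above across the 10 mm
- paddle_tip (a point): centre of the lower end of the paddle's foot (= body origin). The foot is two crossed bars along the paddle's x and y, so in line with the blade, each 22 mm long and 6 mm thick, 24 mm tall; the lowest 4 mm narrowed to 18.5 x 3.5 mm. A quarter turn gives the same cross
- paddle_collar (a point): on the paddle's axis, at the underside of its dark collar, 24 mm above the tip
- paddle_blade (a point): on the paddle's axis, in the red blade, 90 mm above the tip and 22 mm below the top: a good height to grip
- socket (a point): centre of the socket's mouth, 170 mm above the table, in the flat silver chuck (54 mm wide) on top of the mixer; z up, x and y along the arms of the cross-shaped opening: each bar 24.8 mm long, 8.4 mm wide, chamfered 2.5 mm, 32 mm deep. The chuck turns about the vertical only stiffly (0.25 N m); its angle differs each run
- plunger (a joint): the brass spring plunger in the bottom of the socket: 0 m when free (its top 16 mm below the mouth), grows as the foot presses it down, 0.008 m when the paddle's collar sits on the socket's rim. It pushes back with 4 N at 0 and 8 N at 0.008, so the paddle's own weight does not press it
- pot: the grease pot, a loose open yellow plastic cup 74 mm across its mouth, narrower at the foot, 55 mm tall, wall 3.5 mm, about 0.22 kg; origin at the centre of its underside, z up
- pot_rim (a point): centre of the pot's mouth, 55 mm above the table
- stand: the wooden stand, fixed, 80 x 170 x 40 mm tall; origin at the centre of its underside; round holes 25 mm wide, 34 mm deep at y = +42 mm (the red paddle) and y = -42 mm (the spare stirrer) of its own frame
- spare: a bystander: small blue-headed stirrer standing in the other hole of the stand, 36 mm wide, its top 98 mm above the table; origin at the underside of its collar; leave it
- mug: a bystander: loose white cup, 74 mm across, 85 mm tall; origin at the centre of its underside; it and the pot may stand in either of two places; leave it
- tape: a bystander: loose roll of paper tape lying flat, 90 mm across, 24 mm tall; origin at the centre of its underside; leave it
- knife: a bystander: loose palette knife (spatula) lying on the table between the robot and the stand; leave it
- pastel1: a bystander: loose blue pastel stick in a paper band, 65 x 13 x 13 mm; leave it
- pastel2: a bystander: loose orange pastel stick in a paper band, 65 x 13 x 13 mm; leave it
- mixer: the paint mixer, fixed: a green cordless machine parked nose-up in a plywood cradle 120 x 110 mm; body 76 mm wide; origin on its axis at table height. Its pistol grip and battery point along its +x (away from the robot), reach 172 mm from the axis and stay below 110 mm height
Not all that is in view belongs to the job. What is shaped like the paddle but orange or turquoise is not meant.

How it is judged:
By the outcome, as a careful person would: the job done as asked, in the order asked, and still so for the second after the job is handed in, while the arm keeps its last pose, push and grip.
It also fails if it takes over 46 s, if anything falls off the work surface, if the arm or the gripper's body presses on something with over 40 N, if the wrist force passes 120 N, or if a joint passes its speed limit or range.

## Working session

There is one attempt and no reset: what is moved stays moved. The work goes in short steps, each a Python script; the robot and the scene stay as the last script left them, time stands still between calls to the robot, and variables do not carry over. Pictures are saved under pics/ and viewed, about 8 in all and at most 12, crops included, and the job is handed in when it is done.

```bash
mkdir -p pics; cat > h.py <<'E'
import numpy as np, cv2
from plant import *
def snap(name,fn):
    d=get_image(name); cv2.imwrite('pics/'+fn+'.png',d['color']); 
    import pickle; pickle.dump(d,open('pics/'+fn+'.pkl','wb')); return d
def load(fn):
    import pickle; return pickle.load(open('pics/'+fn+'.pkl','rb'))
def ray(d,uv):
    u=cv2.undistortPoints(np.array(uv,float).reshape(-1,1,2),np.array(d['camera_matrix']),np.array(d['distortion'])).reshape(-1,2)
    R=cv2.Rodrigues(np.array(d['rvec'],float))[0]; t=np.array(d['tvec'],float).reshape(3)
    return -R.T@t, np.c_[u,np.ones(len(u))]@R
def at_z(d,uv,z):
    c,r=ray(d,uv); return c+r*((z-c[2])/r[:,2])[:,None]
def proj(d,p):
    return cv2.projectPoints(np.array(p,float).reshape(-1,1,3),np.array(d['rvec'],float),np.array(d['tvec'],float),np.array(d['camera_matrix']),np.array(d['distortion']))[0].reshape(-1,2)
E
python3 - <<'E'
from h import *
a=snap('scene','s0');b=snap('top','t0')
for d in(a,b): print(ray(d,[[320,240]]),d['camera_matrix'][0][0])
o=observe();print(o['t'],o['position'],o['orientation'],tip_extent)
E
```

```text
(array([0.99561487, 0.31346639, 0.71804051]), array([[-0.61053751, -0.38580005, -0.69182413]])) 529.4004894885279
(array([ 0.36987189, -0.02263401,  0.86987583]), array([[ 0.12175717, -0.00469304, -0.9927605 ]])) 453.18199046837793
0.1 [ 0.15666317 -0.68190287  0.22136033] [-0.07931307 -0.70259266 -0.07998681  0.70262017] 0.008
```

View pics/s0.png

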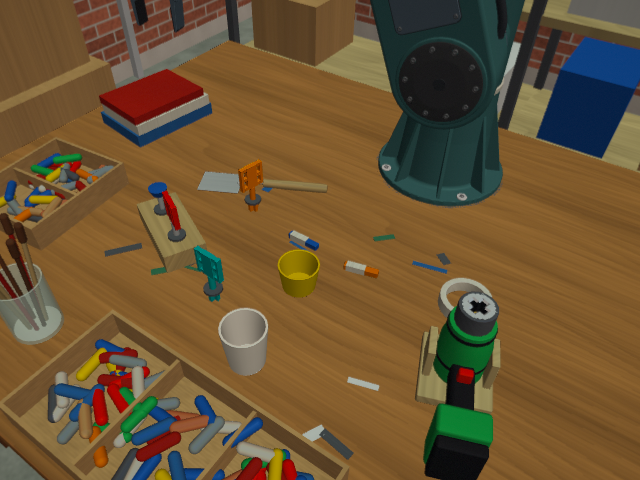

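View pics/t0.png

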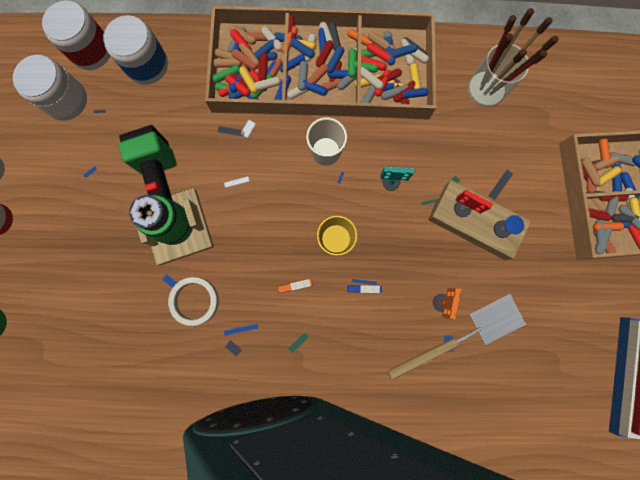

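The scene and top views show three lookalikes in the top view: red at (473,201) in the stand's hole, turquoise at (397,174) and orange at (453,303), both standing free. Only the red one fits. The pot is at (337,235), the mug at (326,141) and the mixer chuck at (147,211). One enlarged crop will confirm the paddle and give the socket detail.

```bash
python3 - <<'E'
from h import *
b=load('t0')['color']
L=cv2.resize(b[160:260,430:530],(400,400),interpolation=cv2.INTER_CUBIC)
R=cv2.resize(b[186:236,122:172],(400,400),interpolation=cv2.INTER_CUBIC)
cv2.imwrite('pics/c1.png',np.hstack([L,R]))
E
```

```text
(no output)
```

View pics/c1.png

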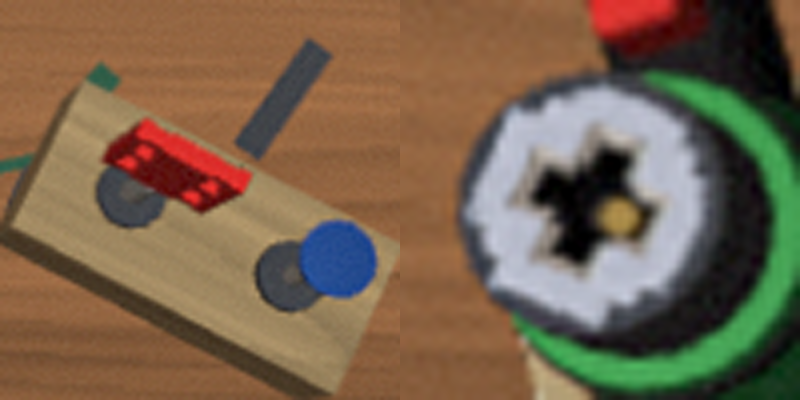

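Confirmed: the left crop shows the red blade, with its bright top edge from original pixel (466,190) to (492,204.5), and its collar in the stand's hole beside the blue spare. The right crop shows the cross socket centred near original pixel (146.5,210.5), with arms at about 25-30° to the image axes.

```bash
cat >> h.py <<'E'
from scipy.spatial.transform import Rotation as Ro
def quat(a):  # tool down, jaw axis at world angle a
    x=np.array([0,0,-1.]);y=np.array([np.cos(a),np.sin(a),0]);R=np.c_[x,y,np.cross(x,y)]
    q=Ro.from_matrix(R).as_quat(); return [q[3],q[0],q[1],q[2]]
E
python3 - <<'E'
from h import *
d=load('t0')
c=lambda x,y:(430+x/4-.375,160+y/4-.375)
s=lambda x,y:(122+(x-400)/8-.44,186+y/8-.44)
p=at_z(d,[c(145,124),c(250,180)],.128);print('blade',p,p.mean(0),np.degrees(np.arctan2(*(p[1]-p[0])[1::-1])))
print('collar',at_z(d,[c(130,195)],.044),'spare',at_z(d,[c(338,258)],.098))
p=at_z(d,[s(607,130),s(570,275),s(520,187),s(660,215),s(588,200)],.17);print('sock',p)
print('axes',np.degrees(np.arctan2(*(p[0]-p[1])[1::-1])),np.degrees(np.arctan2(*(p[2]-p[3])[1::-1])))
print('pot',at_z(d,[(337,235)],.055), 'mug',at_z(d,[(327,138)],.085))
R=Ro.from_quat(np.roll(observe()['orientation'],-1)).as_matrix();print(R)
E
```

```text
blade [[ 0.5515364  -0.27121804  0.128     ]
 [ 0.52868654 -0.31596663  0.128     ]] [ 0.54011147 -0.29359234  0.128     ] -117.05010003515382
collar [[ 0.53776646 -0.29147943  0.044     ]] spare [[ 0.50137434 -0.3664027   0.098     ]]
sock [[0.50909041 0.2471121  0.17      ]
 [0.48004125 0.25212538 0.17      ]
 [0.49727174 0.26343283 0.17      ]
 [0.49239655 0.23529927 0.17      ]
 [0.49502028 0.24975769 0.17      ]]
axes -9.791616166248161 80.16899369050329
pot [[ 0.47975528 -0.0571072   0.055     ]] mug [[ 0.65183073 -0.03427029  0.085     ]]
[[-1.45981334e-04  2.23850219e-01 -9.74623547e-01]
 [ 9.42363490e-04 -9.74623094e-01 -2.23850256e-01]
 [-9.99999545e-01 -9.51127607e-04 -6.86714937e-05]]
```

```bash
python3 - <<'E'
from h import *
for n,p in [('s',(.455,.25,.36)),('p',(.54,-.293,.26))]:
    q0=quat(np.radians(-27) if n=='p' else np.radians(-9.8))
    print(n,ik(p,q0))
move_pose((.46,.25,.36),quat(np.radians(-9.8)));a=snap('wrist','w_s')
move_pose((.54,-.293,.26),quat(np.radians(-27)));b=snap('wrist','w_p')
for d in (a,b): print(ray(d,[[320,240]]))
print(proj(a,[.495,.2497,.17]),proj(b,[.54,-.2935,.128]),observe()['t'],observe()['q'])
cv2.imwrite('pics/w2.png',np.hstack([cv2.resize(x['color'],(400,300),interpolation=cv2.INTER_AREA) for x in(a,b)]))
E
```

```text
s [ 4.57525823e-01 -6.16857426e-02  1.98451590e+00 -4.44089210e-16
  1.21876250e+00  6.28568090e-01]
p [-5.35072561e-01  2.02891428e-01  1.88958683e+00 -4.44089210e-16
  1.04911440e+00 -6.38336628e-02]
(array([0.47262272, 0.32202727, 0.52328081]), array([[-0.03693942, -0.2442152 , -0.96913819]]))
(array([ 0.57351784, -0.22681965,  0.42363192]), array([[-0.10695476, -0.2223545 , -0.96920254]]))
[[351.58638264 218.74254338]] [[318.49611823 239.31822625]] 5.6583 [-5.33663057e-01  2.02443705e-01  1.88961124e+00  7.74163724e-05
  1.04919655e+00 -6.36370540e-02]
```

View pics/w2.png

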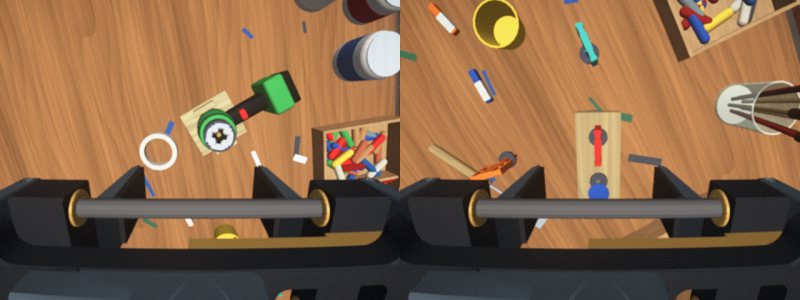

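Both targets are clear in the wrist views: socket at about (349,211) and blade at about (317,232), full size. I'll enlarge both with the predicted points marked.

```bash
python3 - <<'E'
from h import *
a=load('w_s')['color'][178:248,315:385]; b=load('w_p')['color'][180:280,268:368]
cv2.imwrite('pics/c2.png',np.hstack([cv2.resize(x,(400,400),interpolation=cv2.INTER_CUBIC) for x in(a,b)]))
E
```

```text
(no output)
```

View pics/c2.png

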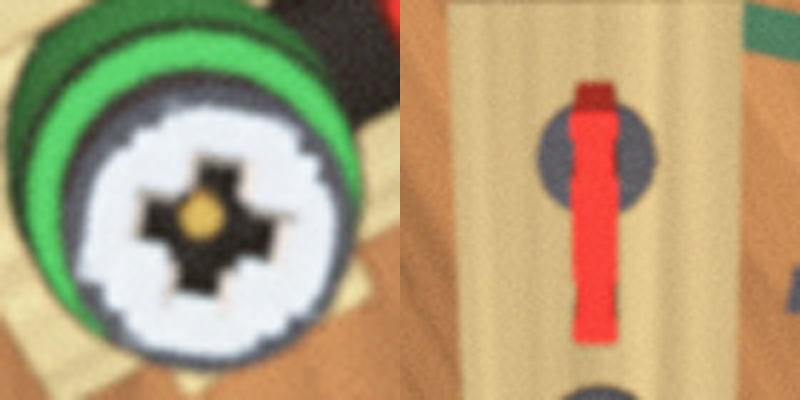

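```bash
python3 - <<'E'
from h import *
d=load('w_s'); f=70/400
s=lambda x,y:(315+(x+.5)*f-.5,178+(y+.5)*f-.5)
p=at_z(d,[s(221,158),s(195,296),s(138,213),s(283,236),s(210,226)],.17);print('sock',p)
print('axes',np.degrees(np.arctan2(*(p[0]-p[1])[1::-1])),np.degrees(np.arctan2(*(p[2]-p[3])[1::-1])),(p[0]+p[1])/2,(p[2]+p[3])/2)
d=load('w_p');c=lambda x,y:(268+(x-400+.5)/4-.5,180+(y+.5)/4-.5)
p=at_z(d,[c(593.5,112),c(596,343)],.128);print('blade',p,p.mean(0),np.degrees(np.arctan2(*(p[1]-p[0])[1::-1])),np.linalg.norm(p[1]-p[0]))
print('collar',at_z(d,[c(597,157)],.044))
for n,a in(('s0',-9.8),('s1',80.2),('p',-27)):
  print(n,ik((.54,-.2935,.15) if n=='p' else (.496,.25,.33),quat(np.radians(a))))
E
```

```text
sock [[0.49874136 0.26324167 0.17      ]
 [0.49041549 0.23911383 0.17      ]
 [0.48259751 0.25594183 0.17      ]
 [0.50770157 0.24735928 0.17      ]
 [0.49499386 0.25140129 0.17      ]]
axes 70.96182031670261 161.12551197545406 [0.49457842 0.25117775 0.17      ] [0.49514954 0.25165055 0.17      ]
blade [[ 0.55073026 -0.26765982  0.128     ]
 [ 0.52766431 -0.31411074  0.128     ]] [ 0.53919728 -0.29088528  0.128     ] -116.40743656903807 0.051862567359948326
collar [[ 0.53942592 -0.29086239  0.044     ]]
s0 [ 4.24907336e-01  3.12004390e-02  1.94807225e+00 -4.44089210e-16
  1.16231997e+00  5.95949602e-01]
s1 [ 4.24907336e-01  3.12004390e-02  1.94807225e+00 -4.44089210e-16
  1.16231997e+00 -9.74846724e-01]
p [-5.35772877e-01  3.41488499e-01  1.94231628e+00 -4.44089210e-16
  8.57787874e-01 -6.45339790e-02]
```

```bash
python3 - <<'E'
from h import *
from scipy.optimize import differential_evolution
S=.25e-3;n=96
outs=[]
for fn in('t0','w_s'):
    d=load(fn);g=(np.arange(2*n)-n+.5)*S
    X,Y=np.meshgrid(g,g);P=np.c_[(.495+X).ravel(),(.251+Y).ravel(),np.full(X.size,.17)]
    m=proj(d,P).astype(np.float32).reshape(2*n,2*n,2)
    im=cv2.remap(d['color'],m[...,0],m[...,1],cv2.INTER_LINEAR)
    gray=cv2.cvtColor(im,cv2.COLOR_BGR2GRAY).astype(float)
    outs.append(cv2.resize(im[::-1],(400,400)))
    for mask_name,w in(('gray',255-gray),('thr',(gray<np.percentile(gray,90)*.72)*255.)):
        def cost(p):
            x0,y0,a,e=p;c,s=np.cos(a),np.sin(a);u=c*(X-x0)+s*(Y-y0);v=-s*(X-x0)+c*(Y-y0)
            L,W=.0124+e,.0042+e
            sg=lambda t:1/(1+np.exp(-np.clip(t/3e-4,-50,50)))
            f=np.maximum(sg(L-abs(u))*sg(W-abs(v)),sg(L-abs(v))*sg(W-abs(u)))
            k=(X-x0)**2+(Y-y0)**2<.019**2
            return -np.corrcoef(f[k],w[k])[0,1]
        r=differential_evolution(cost,[(-.005,.005),(-.005,.005),(-.8,.8),(-.001,.0028)],seed=1,maxiter=60,popsize=10)
        print(fn,mask_name,r.fun,r.x[:2]+[.495,.251],np.degrees(r.x[2]),r.x[3])
cv2.imwrite('pics/rect.png',np.hstack(outs))
E
```

```text
t0 gray -0.9117917698643416 [0.49424642 0.24914102] -18.99425093585538 0.0004039454698130769
t0 thr -0.9277807543041999 [0.49430946 0.24946998] -19.777498481086347 0.0009213778859893059
w_s gray -0.9268441887374748 [0.49457583 0.25112929] -19.400968783286935 0.0003151097495181043
w_s thr -0.9130135499700958 [0.49455787 0.25121042] -19.35709346496842 0.000423094308795243
```

View pics/rect.png

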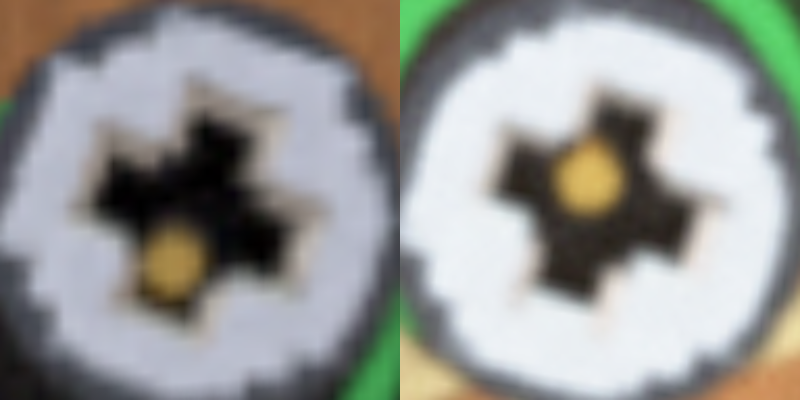

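The rectified fits from both cameras agree: cross angle −19.3°, centre about (0.495, 0.2505). The earlier hand-picked −9.8° was the outlier. Now grasp and lift.

```bash
python3 - <<'E'
from h import *
d=load('w_p');print('pot',at_z(d,[(154,38)],.055),'scene',at_z(load('s0'),[(299,266)],.055))
x,y=.5393,-.2912;q=quat(np.radians(-26.4))
move_pose((x,y,.20),q);servo_line((x,y,.095),rate=.12)
print(observe()['contact_force'])
grab(45);o=observe();print(o['width'],o['contact_force'],o['position'])
servo_line((x,y,.235),rate=.15);sleep(.3)
o=observe();print(o['t'],o['width'],o['contact_force'],o['position'],o['wrist_torque'])
a=snap('wrist','w_g');b=snap('scene','s_g')
tip=np.array(o['position'])-[0,0,.079];print(proj(a,[tip,tip+[0,0,.112]]),proj(b,[tip,tip+[0,0,.112],tip+[0,0,.024]]))
u,v=proj(b,tip+[0,0,.06])[0].astype(int)
im=np.ascontiguousarray(b['color']);
for p in proj(b,[tip,tip+[0,0,.024]]): cv2.circle(im,tuple(int(round(t)) for t in p),1,(255,255,0),-1)
L=cv2.resize(im[max(0,v-50):v+50,u-50:u+50],(400,400),interpolation=cv2.INTER_CUBIC)
R=cv2.resize(a['color'][150:350,220:420],(400,400),interpolation=cv2.INTER_CUBIC)
cv2.imwrite('pics/g.png',np.hstack([L,R]));print(u,v)
E
```

```text
pot [[ 0.48053509 -0.05695618  0.055     ]] scene [[ 0.48509767 -0.05010894  0.055     ]]
[-7.23184963e-05  5.81775778e-01 -1.67315700e-01]
0.11001686733764227 [-0.21615038 -0.16617969 -0.92940844] [ 0.53928108 -0.29117725  0.09496362]
9.625 0.1096422206758875 [ 0.01290582 -1.08279699 -1.42487286] [ 0.53913408 -0.29112857  0.2344654 ] [-0.00590356 -0.01768963 -0.01749735]
[[318.38176544 255.59813748]
 [318.27862123 333.36776972]] [[165.19796511 185.61777103]
 [152.30437081 128.6826188 ]
 [162.62652212 174.25985312]]
158 156
```

View pics/g.png

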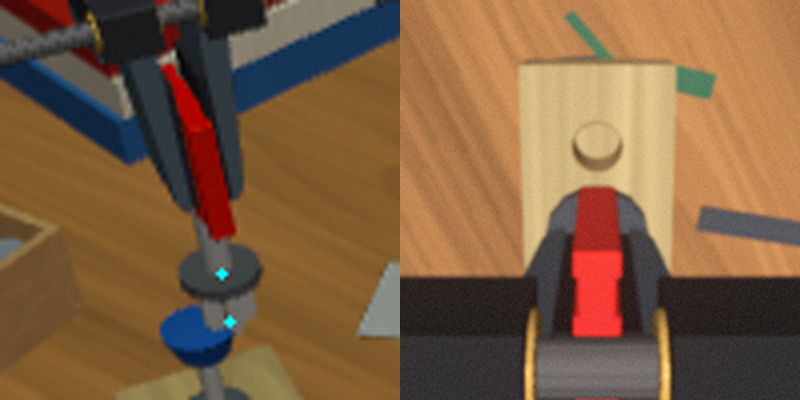

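Paddle is held upright: in the scene crop its collar sits within about 1 mm of the predicted mark (222,273), and the stand's hole is now empty. Next, the dip.

```bash
python3 - <<'E'
from h import *
o=load('w_g');P=np.array([0.5391341,-.2911286,.2344654])
b=np.radians(-26.4+90);e=np.array([np.cos(b),np.sin(b),0])
top=P+[0,0,.033]
print('far ends',proj(o,[top+.026*e,top-.026*e]),'seen y~274.8', (proj(o,[top+.027*e])-proj(o,[top+.026*e])))
x,y=.4812,-.0555;q=quat(np.radians(-20))
move_pose((x,y,.235),q)
servo_line((x,y,.125),rate=.13)
f0=np.array(observe()['contact_force'])
for z in (.110,.100,.093):
    servo_line((x,y,z),rate=.06);f=np.array(observe()['contact_force']);print(z,f)
    if f[2]-f0[2]>2: break
sleep(.3)
s=snap('scene','s_d');cv2.imwrite('pics/d.png',cv2.resize(s['color'][170:330,200:400],(800,640))[:600])
o=observe();print(o['t'],o['position'])
E
```

```text
far ends [[318.29702632 274.68929791]
 [318.26206459 386.03797757]] seen y~274.8 [[ 7.40215070e-04 -2.38235341e+00]]
0.11 [ 0.21764647  0.28772035 -0.80378179]
0.1 [ 0.60227068  0.42618122 -1.21245688]
0.093 [-0.90339599 -0.05858187 -1.75139723]
13.0167 [ 0.48127224 -0.05550878  0.09311878]
```

View pics/d.png

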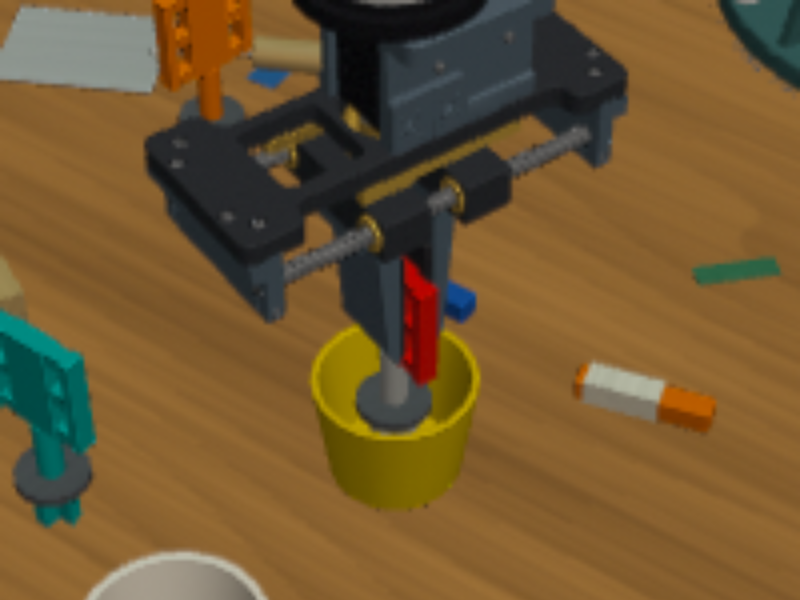

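Paddle is centred in the pot with the collar at pixel ~(393,400) in the crop and clear of the walls. I'll go a few mm deeper under a force guard, draw out, then hover above the socket.

```bash
python3 - <<'E'
from h import *
x,y=.4812,-.0555
f0=observe()['contact_force'][2]
for z in (.0905,.088):
    servo_line((x,y,z),rate=.04);f=observe()['contact_force'][2];print(z,f)
    if f-f0>2: break
sleep(.2)
servo_line((x,y,.285),rate=.18)
move_pose((.495,.2505,.285),quat(np.radians(-19.3)))
servo_line((.495,.2505,.262),rate=.1);sleep(.3)
o=observe();print(o['t'],o['width'],o['position'],o['contact_force'])
P=np.array(o['position'])
a=snap('wrist','w_i');s=snap('scene','s_i');t=snap('top','t_i')
im=s['color'].copy()
for p in proj(s,[P-[0,0,.079],P-[0,0,.055],[.495,.2505,.17]]): cv2.circle(im,tuple(int(round(v)) for v in p),1,(255,0,255),-1)
print(proj(s,[.495,.2505,.18]),proj(a,[.495,.2505,.17]),proj(t,[.495,.2505,.17]))
u,v=proj(s,[.495,.2505,.2])[0].astype(int)
cv2.imwrite('pics/i.png',np.hstack([cv2.resize(im[v-50:v+50,u-50:u+50],(400,400),interpolation=cv2.INTER_CUBIC),cv2.resize(a['color'][150:350,220:420],(400,400),interpolation=cv2.INTER_CUBIC)]))
p=proj(s,[.4812,-.0555,.055])[0];print('pot',p)
im2=s['color'][int(p[1])-60:int(p[1])+60,int(p[0])-60:int(p[0])+60]
m=(im2[...,2]>120)&(im2[...,1]>100)&(im2[...,0]<40);yy,xx=np.nonzero(m);print(xx.mean(),yy.mean(),xx.min(),xx.max(),yy.min(),yy.max())
im2=load('s0')['color'][int(p[1])-60:int(p[1])+60,int(p[0])-60:int(p[0])+60]
m=(im2[...,2]>120)&(im2[...,1]>100)&(im2[...,0]<40);yy,xx=np.nonzero(m);print(xx.mean(),yy.mean(),xx.min(),xx.max(),yy.min(),yy.max())
E
```

```text
0.0905 -0.9161382536032475
0.088 -2.2900332345886896
16.8167 0.10662149866522558 [0.4951926  0.25054703 0.26242661] [-0.16741648  1.07126297 -1.72188188]
[[480.29573878 300.23176761]] [[318.04880899 250.67581433]] [[144.59081274 210.56096608]]
pot [297.75367053 263.35748764]
60.6031894934334 64.60506566604127 40 82 46 93
58.59766081871345 61.25730994152047 40 108 46 93
```

View pics/i.png

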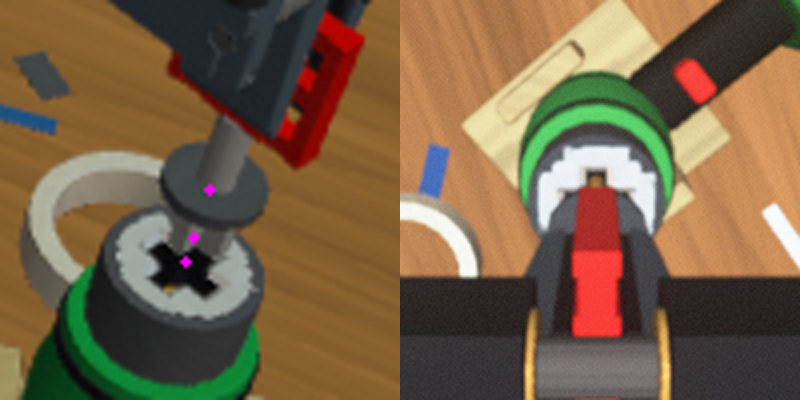

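The scene crop shows the foot just above the cross, with the predicted socket mark (185,262) on the cross centre. In the wrist view, blade (598) and socket arm (597) line up. Descending with force guards.

```bash
python3 - <<'E'
from h import *
x,y=.495,.2505
f0=np.array(observe()['contact_force'])
for z in (.252,.248,.245,.242,.239,.236,.233,.230,.228,.2265,.2255):
    servo_line((x,y,z),rate=.04);o=observe();f=np.array(o['contact_force'])-f0
    print(z,o['position'].round(4),f.round(1),np.round(o['wrist_torque'],2),round(o['width'],4))
    if abs(f[:2]).max()>8 or f[2]>(6 if z>.234 else 16): print('stop');break
print(o['t'])
E
```

```text
0.252 [0.4948 0.2504 0.2516] [-2.2  0.  -0.1] [-0.04 -0.1  -0.03] 0.11
0.248 [0.4949 0.2504 0.2477] [-0.7  0.3  0.5] [-0.03 -0.01 -0.03] 0.1073
0.245 [0.4949 0.2504 0.2448] [-0.9  0.7 -0.4] [-0.01 -0.05  0.01] 0.1087
0.242 [0.4949 0.2504 0.2418] [-0.4 -0.5 -0. ] [-0.06 -0.1  -0.04] 0.1099
0.239 [0.4949 0.2504 0.2388] [-0.8  0.1  0.4] [ 0.   -0.1   0.05] 0.1031
0.236 [0.4949 0.2504 0.2358] [-1.8 -1.1 -1.1] [-0.09 -0.11 -0.06] 0.1067
0.233 [0.4951 0.2505 0.233 ] [-0.5 -0.9 -0.2] [-0.08 -0.07  0.02] 0.1085
0.23 [0.4951 0.2506 0.2301] [-1.3 -1.3  4.4] [-0.1   0.12 -0.02] 0.1045
0.228 [0.4951 0.2505 0.2281] [-1.5  0.5  5.3] [-0.11  0.08  0.  ] 0.1052
0.2265 [0.4951 0.2506 0.2266] [-1.8 -1.1  6.2] [-0.16  0.16  0.02] 0.1097
0.2255 [0.4951 0.2506 0.2257] [-2.1 -0.6  7.4] [-0.1   0.14  0.01] 0.1089
19.8667
```

It slid straight in, and the spring force is rising as specified. Now press until the collar stops, which should show as a sharp force rise.

```bash
python3 - <<'E'
from h import *
x,y=.495,.2505
for z in np.arange(.2250,.2205,-.0005):
    servo_line((x,y,z),rate=.03);sleep(.1);o=observe();f=np.array(o['contact_force'])
    print(round(z,4),o['position'].round(4),f.round(1),np.round(o['wrist_torque'],2))
    if f[2]+1.7>22: print('seated');break
sleep(.5);o=observe();print(o['t'],o['position'],o['contact_force'],o['width'])
s=snap('scene','s_f');im=s['color']
u,v=proj(s,[.495,.2505,.2])[0].astype(int)
p=proj(s,[.4812,-.0555,.04])[0].astype(int)
cv2.imwrite('pics/f.png',np.hstack([cv2.resize(im[v-35:v+45,u-40:u+40],(400,400),interpolation=cv2.INTER_CUBIC),cv2.resize(im[p[1]-60:p[1]+60,p[0]-60:p[0]+60],(400,400))]))
E
```

```text
0.225 [0.4951 0.2506 0.2253] [-1.2 -0.9  5.2] [-0.17  0.18 -0.01]
0.2245 [0.4951 0.2506 0.2249] [-1.3 -0.3  8.8] [-0.23  0.34  0.05]
0.224 [0.4952 0.2506 0.2249] [-4.2 -1.2 15.2] [-0.48  0.9   0.03]
0.2235 [0.4953 0.2506 0.2248] [-6.4 -3.3 21.2] [-0.76  1.49 -0.  ]
seated
21.7667 [0.49525868 0.25062752 0.22486081] [-6.68232286 -2.55640545 21.27976477] 0.11076728451347428
```

View pics/f.png

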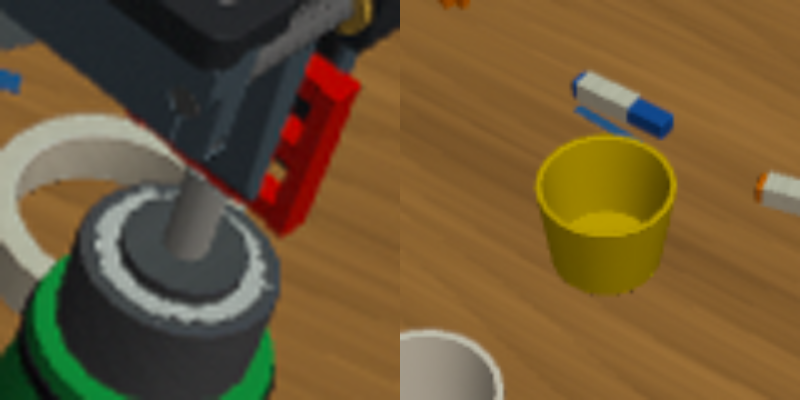

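The crop shows the collar flat on the silver chuck. The height stalled at TCP z = 0.2249 (0.225 expected), with the force rising steeply. A small sideways shift should relieve the lateral load before I hand in.

```bash
python3 - <<'E'
from h import *
servo_line((.4945,.2503,.2235),rate=.03);sleep(.8)
o=observe();f=np.array(o['contact_force']);print(o['t'],o['position'],f.round(1),np.round(o['wrist_torque'],2),o['width'])
if f[2]>14 and abs(f[:2]).max()<10: print(sign_off())
E
```

```text
22.8667 [0.49518254 0.25056933 0.22487182] [-3.5 -2.4 17.8] [-0.55  0.85  0.01] 0.10778195535083486
the job is handed in; nothing more can be done
None
```

The job is handed in at 22.9 s of the 46 s allowed. The red paddle is in the mixer's socket, still gripped and pressed down.

- **Pick:** I took the red paddle from the stand, gripping across the blade at 45 N. The turquoise and orange lookalikes were left alone.
- **Dip:** The foot went into the yellow pot with its tip about 9 mm above the table, then came out. No contact force built up. I had no direct view of grease on the foot. In the last picture the pot stands upright in its place.
- **Insertion:** I turned the jaws to −19.3° to match the socket and slid the paddle in with little side force. The spring came in where expected. The height then stalled at TCP z = 0.2249 m (0.225 expected for a seated collar), and the last picture shows the collar flat on the chuck.
- **At hand-in:** The downward push was about 18–20 N, with about 4 N of sideways force left after a small correction.

**Disagreements:** A first hand-picked socket angle (−9.8°) disagreed with the later one. I replaced it with fits from both cameras (−19.0° to −19.8°). The two cameras' socket centres differed by about 1–2 mm, so I used the middle.

I did not check most of the bystanders with a final picture. The tape, mug and blue pastel stick that show in the last picture crops stand in their places.

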